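# Hold the saddle gauge at the marked bevel on an uneven stud

## Robot

A 6-joint arm with a two-finger parallel gripper is mounted at the origin on the work surface. World frame = base frame: x ahead of the robot, y to its left, z up, the work surface at z = 0. Lengths are in m, angles in degrees, forces in N, time in s.
With the tool pointing down it reaches from about 0.35 to 0.875 m from the base axis. Payload 4.2 kg.
Tool frame: the origin (TCP) lies midway between the tips of the shut fingers; the grasp point (between the pads) lies 19 mm behind it; z points along the fingers, y is the line along which they close (so a half turn about z gives the same grasp; the last joint's range is limited). The gripper opens to 87 mm and grips with 3 to 60 N. Pads are 19 mm wide; open, the fingers measure 117 mm over their backs; the gripper's body (75 mm by 190 mm) begins 51 mm behind the grasp point.
Start: joints at [-50.501, 22.042, 0.453, 0, -68.411, -14.817], TCP at [0.261, -0.568, 0.223] pointing down, gripper open.
Joint ranges: [-179.83, 179.83], [-69.29, 118.12], [-61.27, 80.66], [-181.25, 117.63], [-171.15, -9.14], [-177.46, 177.46]. Speed limits (degrees/s): [159.86, 159.86, 180, 180, 180, 180].

## Interface

Orientations are given as [roll, pitch, yaw] about the fixed x, y, z axes, in that order (R = Rz(yaw) Ry(pitch) Rx(roll)).
In Python, from workcell import env gives the robot as it stands. The module is installed in compiled form; this text tells all that it offers. Calls block until the motion is done:
- env.goto(position, orientation): joint-space move of the TCP to a pose.
- env.move_straight(position, rotation=None, rate=0.15, force_limit=None): straight line of the TCP; rotation=None keeps the orientation; rate is the mean speed in m/s. With force_limit (N) it stops when the force on the tool has changed by that much, and returns True; else False.
- env.set_joints(angles): joint-space move.
- env.gripper_to(opening, grasp_force=None): opening from 0.0 (shut) to 1.0 (fully open); grasp_force is the grip in N (None keeps the last); returns when the fingers have stopped.
- env.dwell(seconds).
- env.inverse_kinematics(position, orientation): joint angles nearest the present ones, or None.
- env.read_state(): the state.
- env.grab_frame(name): name is "side" or "top" or "wrist"; returns a dict with "image" (420x560x3 uint8, blue, green, red), "fx", "fy", "cx", "cy" (pixels), "position" and "orientation" of the camera in the world. Camera axes: x right, y up, looking along -z (the intrinsics and any distortion apply to the point x, -y, -z); pixel columns grow to the right and rows downward; lengths in m; the calibration is good to about 2 mm. A picture is of the moment at which its call begins. There is no depth.
A pose or a line that the arm cannot do raises env.Unreachable and nothing moves.
- env.close_job(): hands the job in; it is judged then, once.
Trained networks look in a picture, given as the dict that the camera call returned (one of the last four; its "shot" number tells which), for a name from the list of things; names that differ only in an ending like _2 or _b are one class to them, and where a whole thing is asked for, a point or a joint stands for the part that bears it (a point fixed in the world has none). Each returns a list of dicts, best first, with "score" (0 to 1); they miss things now and then, are a little off and sometimes report something else, mostly with a low value. They report only what shows in the picture. A call takes as long as a camera call. They do not tell look-alikes from the thing itself.
- env.search_frame(picture, thing): "xyz" ([x, y, z] in m, in world coordinates, good to about 4 mm: the middle of the surface that is visible of it).
- env.trace(picture, thing): "mask" (420x560 bool, what is visible of it).
The state is a dict: "clock": time; "joint_positions": joint angles; "qvel": joint speeds; "joint_torque": joint torques, N m; "position": TCP position; "tool_rot": TCP orientation; "force": force on the tool from outside, world axes, zero at the start; "wrist_torque": the same for the moment, N m; "opening": opening from 0.0 (shut) to 1.0 (fully open); "finger_force": force on a finger pad.
Only numpy, scipy, OpenCV 4.12 (cv2) and the standard library are available. Lean on these libraries where they do the work, as an engineer would, in place of code of your own. Each camera call takes 0.05 s, during which the arm holds its last target. There are 200 camera calls.

## Task

Pick the blue saddle gauge up by its black handle and drape it upright over the uneven timber rail, dial still facing away from the robot, so that its bridge rests on the rail's top between the two end blocks. Then rock it sideways on the rail until the swinging black pointer settles on the red mark, and finish holding it still there, gripped and resting on the timber, so that a colleague can scribe the bevel. Do not let go at the end, and leave the other things on the bench where they are.

Things in the scene. Friction and masses are not known exactly. Their poses are not given: they have to be found in the camera images.
- gauge: Blue saddle angle gauge, 0.4 kg, loose, upright on the bench, turned up to 0.4 rad. Origin: centre of underside; z up, x = dial normal (white face on +x, away from the robot). Two legs (50 deep in x, 12 wide, 45 high), inner faces 70 apart in y, 94 over outside, under a flat bridge. Dial plate 110 wide in y, 24 deep, z 57 to 172. Black handle on top 14 thick (x), 34 wide (y), z 172 to 218.
- gauge_grip (a point): Point in the black handle to grip, on the gauge's centre line 197 above its underside; close the fingers along the gauge's x (14 thick).
- gauge_roof (a point): Centre of the flat underside of the gauge's bridge, 45 above the gauge's underside: this surface rests on the rail.
- pointer (a joint): Black plumb pointer, pivoted at gauge z 160, swings freely about the gauge's x and hangs straight down; settles about 1 s after a motion. Value in rad = lean of the gauge about its own +x (right-handed: positive when its top leans to its -y side). 0 when upright.
- mark (a joint): Red mark tab on the dial, 10 wide, at the pointer's tip radius; stiffly set, 0.20 to 0.40 rad, on the pointer's scale: lean the gauge to this value and the pointer stands on the mark. With the gauge upright the mark lies to the -y side of the dial's middle; the gauge's top must lean to that same -y side.
- pointer_tip (a point): Outer end of the pointer, 78 from the pivot, on the dial's front.
- mark_tip (a point): Middle of the red mark, 78 from the pivot, on the dial's front; coincides with pointer_tip when the reading is right.
- stud: Fixed horizontal timber rail, 300 long along its x, 26 wide, z 60 to 90, on two pallet blocks (50 x 90 x 60 high) at x = -125 and +125, 200 clear between. Origin: centre of its underside on the bench, z up. The gauge straddles it, gauge x along rail x, dial to +x.
- stud_crown (a point): Middle of the rail's top, 90 above the bench. The top is uneven: two round ridges along x, radius 8 centred at rail y +5, z 82, and radius 7.5 at y -6, z 82. The gauge alone would sit about 0.05 rad off level; leaning to the mark it rests on the y = -6 ridge.
- stud_far (a point): Middle of the top edge of the rail's +x end (150 from stud_crown): the dial faces this end.
- joist: Bystander: joist offcut 130 x 55 x 40 high, loose; origin centre of its underside.
- marker: Bystander: blue marker pen 100 long, 17 thick, lying loose; origin below its middle.
- mallet: Bystander: hammer lying loose.
- tape_gun: Bystander: orange hand tape dispenser, about 170 x 56 x 100 high, loose.
- strap_roll: Bystander: white roll of strapping lying flat, 140 diameter, 45 high, loose.
There are look-alikes about, which are no part of the job. Several things have the shape of the gauge; the one meant has the colours described above.

How it is judged:
By the outcome, as a careful person would: the job done as asked, in the order asked, and still so for the second after the job is handed in, while the arm keeps its last pose, push and grip.
It also fails if it takes over 48 s, if anything falls off the work surface, if the arm or the gripper's body presses on something with over 40 N, if the wrist force passes 120 N, or if a joint passes its speed limit or range.

## Working session

There is one attempt and no reset: what is moved stays moved. The work goes in short steps, each a Python script; the robot and the scene stay as the last script left them, time stands still between calls to the robot, and variables do not carry over. Pictures are saved under pics/ and viewed, at most 10 in all, crops included, and the job is handed in when it is done.

```bash
mkdir -p pics; cat > h.py <<'E'
from workcell import env
import numpy as np, cv2
from scipy.spatial.transform import Rotation as R
def cam(f):
    o=np.array(f["orientation"],float)
    M=R.from_euler('xyz',o,degrees=True).as_matrix() if o.shape==(3,) else o
    return np.array(f["position"]),M
def ray(f,u,v):
    p,M=cam(f); d=M@np.array([(u-f["cx"])/f["fx"],-(v-f["cy"])/f["fy"],-1]); return p,d
def onz(f,u,v,z):
    p,d=ray(f,u,v); return p+d*(z-p[2])/d[2]
def proj(f,X):
    p,M=cam(f); c=M.T@(np.array(X)-p); return f["cx"]+f["fx"]*c[0]/-c[2], f["cy"]-f["fy"]*c[1]/-c[2]
E
python3 - <<'E'
from h import *
for n in("top","side"):
    f=env.grab_frame(n); cv2.imwrite(f"pics/{n}0.png",f["image"]); print(n,{k:v for k,v in f.items() if k!="image"})
    for t in("gauge","gauge_grip","stud","stud_crown","stud_far","mark_tip","pointer_tip"):
        print(t,[(np.round(r["xyz"],3).tolist(),round(r["score"],2)) for r in env.search_frame(f,t)])
print(env.read_state())
E
```

```text
top {'fx': 389.3708862237345, 'fy': 389.3708862237345, 'cx': 280.25580146501727, 'cy': 207.73615939782263, 'position': array([ 0.48154477, -0.00343859,  1.24784045]), 'orientation': array([  6.6723996 ,  -0.72670337, -89.32456076]), 'shot': 1}
gauge [([0.644, -0.188, 0.172], 0.87), ([0.473, -0.337, 0.127], 0.85), ([0.518, -0.188, 0.172], 0.68), ([0.399, -0.183, 0.17], 0.56)]
gauge_grip [([0.404, -0.184, 0.176], 0.84), ([0.642, -0.186, 0.171], 0.74)]
stud [([0.504, 0.19, 0.086], 0.94)]
stud_crown [([0.503, 0.187, 0.082], 0.68)]
stud_far [([0.504, 0.189, 0.082], 0.69)]
mark_tip [([0.786, -0.021, 0.042], 0.17)]
pointer_tip [([0.518, -0.186, 0.168], 0.18)]
side {'fx': 529.1934472033623, 'fy': 529.1934472033623, 'cx': 284.4798527631762, 'cy': 201.60160718517756, 'position': array([-0.134289  ,  0.77899073,  1.08167395]), 'orientation': array([  49.36819077,    0.3753825 , -138.38652659]), 'shot': 2}
gauge [([0.514, -0.18, 0.112], 0.93), ([0.453, -0.326, 0.126], 0.93), ([0.629, -0.167, 0.09], 0.72), ([0.78, -0.01, 0.044], 0.67), ([0.633, 0.015, 0.044], 0.46)]
gauge_grip [([0.453, -0.328, 0
[... 279 characters left out ...]
_tip []
{'clock': 0.8, 'joint_positions': array([-5.05019457e+01,  2.20379663e+01,  4.50680670e-01, -4.25003530e-04,
       -6.84113228e+01, -1.48162957e+01]), 'qvel': array([-0.06090929,  0.01499185,  0.0134537 ,  0.1026724 ,  0.00245911,
       -0.02654628]), 'joint_torque': array([-2.47046364e-04, -3.90409434e+01,  1.87613118e+01,  4.22399059e+00,
        1.55548094e-02, -3.20390677e-05]), 'position': array([ 0.26098468, -0.56785563,  0.22257481]), 'tool_rot': array([-1.79998756e+02,  7.37909385e-04, -1.55318398e+02]), 'force': array([ 0.31310916, -0.38648999,  0.81415734]), 'wrist_torque': array([-0.02663442,  0.07478522,  0.01080574]), 'finger_force': 0.0, 'opening': 0.9957383096045632}
```

View pics/top0.png

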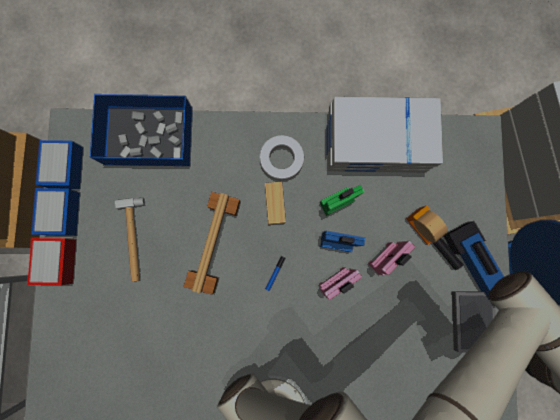

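View pics/side0.png

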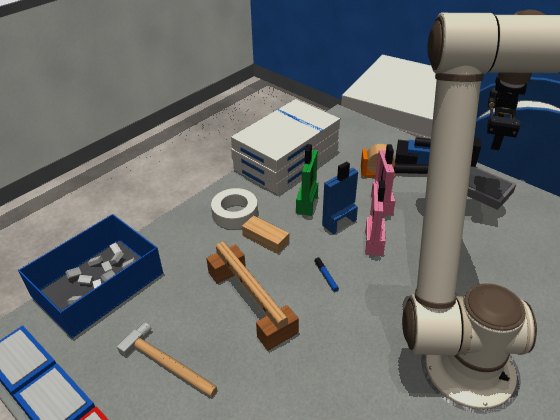

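```bash
python3 - <<'E'
from h import *
f=env.grab_frame("top")
for r in env.trace(f,"gauge"):
    m=r["mask"]; v,u=np.nonzero(m); print(round(r["score"],2),u.mean(),v.mean(),m.sum())
    if abs(u.mean()-342)<12 and abs(v.mean()-241)<10:
        px=f["image"][m].astype(int); dark=m.copy(); dark[m]=px.max(1)<55
        vv,uu=np.nonzero(dark); print("handle",onz(f,uu.mean(),vv.mean(),.215)if len(uu) else 0, len(uu))
        P=np.array([onz(f,a,b,.15)[:2] for a,b in zip(u,v)]); w,V=np.linalg.eigh(np.cov(P.T)); d=V[:,1]*np.sign(V[1,1]); print("yaw",np.degrees(np.arctan2(-d[0],d[1])))
for r in env.trace(f,"stud")[:1]:
    m=r["mask"]; v,u=np.nonzero(m); P=np.array([onz(f,a,b,.09)[:2] for a,b in zip(u,v)]); w,V=np.linalg.eigh(np.cov(P.T)); d=V[:,1]*np.sign(V[0,1]); print("stud",P.mean(0),np.degrees(np.arctan2(d[1],d[0])))
w=env.grab_frame("wrist"); s=env.read_state(); p,M=cam(w); T=R.from_euler('xyz',s["tool_rot"],degrees=True).as_matrix()
print("cam in tool",T.T@(p-s["position"]),T.T@M, w["fx"])
for yaw in(-98,82):
    for x in(.518,.62,.68): 
        for roll,pit in((180,0),(180,30),(180,-30)): print(yaw,x,pit,env.inverse_kinematics([x,-.188,.38],[roll,pit,yaw]) is not None)
E
```

```text
0.91 340.9032258064516 241.11035653650254 589
handle [ 0.51786798 -0.17429224  0.215     ] 150
yaw -3.6875515186691072
0.83 392.27 256.4088888888889 900
0.67 339.7564102564103 282.40455840455843 702
0.67 339.86821705426354 199.45581395348836 645
stud [0.50962637 0.18562142] -14.549954329660702
cam in tool [ 6.61912531e-02  5.76498523e-05 -1.63599777e-01] [[ 5.13919343e-04  9.69548858e-01  2.44897421e-01]
 [ 9.99999853e-01 -5.40759477e-04  4.23584159e-05]
 [ 1.73499155e-04  2.44897363e-01 -9.69548994e-01]] 353.947498648667
-98 0.518 0 True
-98 0.518 30 True
-98 0.518 -30 True
-98 0.62 0 True
-98 0.62 30 True
-98 0.62 -30 True
-98 0.68 0 True
-98 0.68 30 True
-98 0.68 -30 True
82 0.518 0 True
82 0.518 30 True
82 0.518 -30 True
82 0.62 0 True
82 0.62 30 True
82 0.62 -30 True
82 0.68 0 True
82 0.68 30 True
82 0.68 -30 False
```

```bash
python3 - <<'E'
from h import *
for pos,pit in (([.66,-.185,.30],35),([.64,-.185,.32],35),([.64,-.185,.34],28)):
    q=env.inverse_kinematics(pos,[180,pit,-4]); print(pos,q)
    if q is not None: break
s=env.read_state()
env.move_straight([s["position"][0],s["position"][1],.36],rate=.3)
env.goto([.60,-.185,.40],[180,pit,-4]); env.move_straight(pos,rate=.2); env.dwell(.2)
f=env.grab_frame("wrist"); cv2.imwrite("pics/w1.png",f["image"]); print(env.read_state()["clock"])
for t in("gauge","gauge_grip","mark_tip","pointer_tip","gauge_roof"):
    print(t,[(np.round(r["xyz"],4).tolist(),round(r["score"],2),np.round(proj(f,r["xyz"]))) for r in env.search_frame(f,t)])
import pickle; pickle.dump(f,open("w1.pkl","wb"))
E
```

```text
[0.66, -0.185, 0.3] [  -2.5586266    48.2989046    50.68227509   -1.04022331 -127.3702964
   88.18779226]
4.475
gauge [([0.5314, -0.1993, 0.1446], 0.86, array([302., 200.])), ([0.4892, -0.3443, 0.1129], 0.82, array([424., 199.])), ([0.3994, -0.1864, 0.1392], 0.79, array([294., 264.])), ([0.6528, -0.1987, 0.1396], 0.61, array([297.,  94.]))]
gauge_grip [([0.399, -0.1847, 0.1368], 0.73, array([293., 263.])), ([0.656, -0.196, 0.1424], 0.68, array([294.,  92.])), ([0.5259, -0.1991, 0.1454], 0.58, array([302., 204.])), ([0.483, -0.3463, 0.114], 0.58, array([425., 203.]))]
mark_tip [([0.4771, -0.3386, 0.0796], 0.46, array([410., 187.]))]
pointer_tip [([0.5367, -0.1975, 0.1384], 0.74, array([300., 193.])), ([0.4796, -0.3339, 0.133], 0.53, array([418., 218.]))]
gauge_roof [([0.3964, -0.1874, 0.1365], 0.96, array([295., 264.])), ([0.5267, -0.201, 0.147], 0.94, array([303., 205.])), ([0.4838, -0.3416, 0.1118], 0.91, array([420., 202.])), ([0.6564, -0.1953, 0.1437], 0.83, array([293.,  93.]))]
```

View pics/w1.png

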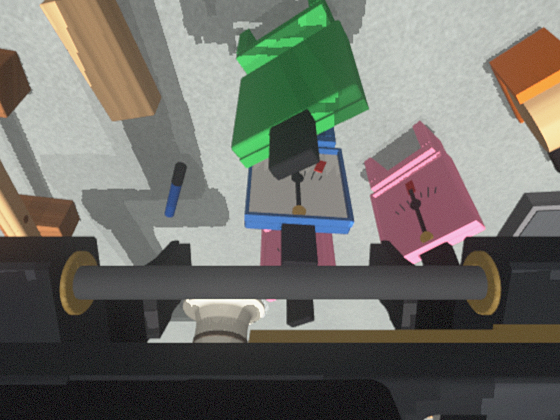

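```bash
python3 - <<'E'
from h import *
im=cv2.imread("pics/w1.png"); c=cv2.resize(im[130:310,230:370],None,fx=4,fy=4,interpolation=cv2.INTER_CUBIC)[:600]
cv2.imwrite("pics/w1c.png",c)
E
```

```text
(no output)
```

View pics/w1c.png

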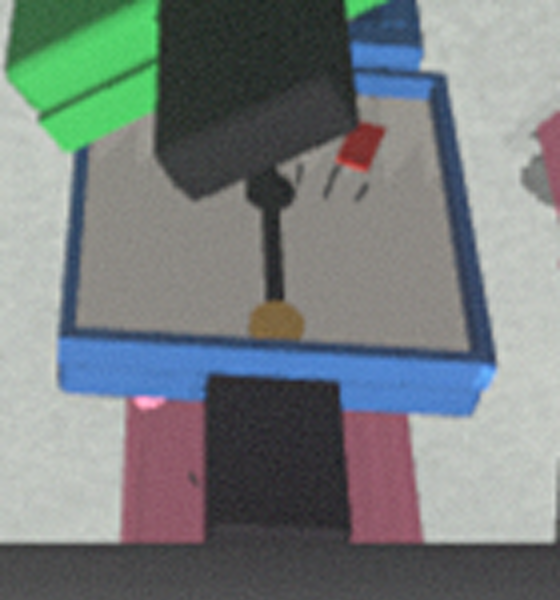

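```bash
python3 - <<'E'
from h import *
import pickle
from scipy.optimize import least_squares as LS
f=pickle.load(open("w1.pkl","rb"))
px=np.array([(62,333),(493,362),(60,388),(475,415),(443,75),(207,377),(338,382),(277,322),(362,147)])/4+[230,130]
def pts(g,m): return np.array([(12,55,172),(12,-55,172),(-12,55,172),(-12,-55,172),(12,-55,57),(7,17,172),(7,-17,172),(g,0,160),(g,-78*np.sin(m),160-78*np.cos(m))])/1e3
def res(p):
    X=pts(p[5],p[4])@R.from_euler('z',p[2]).as_matrix().T+[p[0],p[1],p[3]]
    return (np.array([proj(f,a) for a in X])-px).ravel()
r=LS(lambda p:np.r_[res(p),p[3]/.002,(p[5]-11)/3],[.52,-.188,-.07,0,.3,11],loss='soft_l1',x_scale=[.01,.01,.1,.003,.1,3])
print(r.x,np.degrees(r.x[2])); print(np.round(res(r.x).reshape(-1,2),1))
E
```

```text
[ 5.21945714e-01 -1.94581184e-01 -1.69542362e-01 -1.93682357e-03
  3.72963167e-01  8.30508825e+00] -9.714061795890329
[[-0.5  0.6]
 [ 0.3  0.4]
 [-0.6  1.7]
 [-1.   1.4]
 [-0.   0. ]
 [ 0.8 -4.8]
 [ 1.2 -3.9]
 [-0.3  0.3]
 [ 0.2 -0.9]]
```

```bash
cat >> h.py <<'E'
def toolrot(yaw,lean,s):  # gauge yaw (rad), lean, s=+1: psi=90+yaw ; s=-1: psi=yaw-90. returns Rotation
    return R.from_euler('z',yaw)*R.from_euler('x',lean)*R.from_euler('ZX',[s*90,180],degrees=True)
def eul(r): return r.as_euler('xyz',degrees=True)
E
python3 - <<'E'
from h import *
import pickle
from scipy.optimize import least_squares as LS
f=pickle.load(open("w1.pkl","rb"))
px=np.array([(62,333),(493,362),(60,388),(475,415),(443,75),(207,377),(338,382),(277,322),(362,147)])/4+[230,130]
def pts(g,m,o): return np.array([(12+o,55,172),(12+o,-55,172),(-12+o,55,172),(-12+o,-55,172),(12+o,-55,57),(7,17,172),(7,-17,172),(g,0,160),(g,-78*np.sin(m),160-78*np.cos(m))])/1e3
def res(p):
    X=pts(p[5],p[4],p[6])@R.from_euler('z',p[2]).as_matrix().T+[p[0],p[1],p[3]]
    return (np.array([proj(f,a) for a in X])-px).ravel()
r=LS(lambda p:np.r_[res(p),p[3]/.002,(p[5]-11-p[6])/3],[.52,-.188,-.07,0,.3,11,0],x_scale=[.01,.01,.1,.003,.1,3,3])
print(r.x); print(np.round(res(r.x).reshape(-1,2),1))
g=r.x[2]; sy=np.radians(-14.5)
for s in(1,-1):
    print(s,env.inverse_kinematics(list(r.x[:2])+[.30],eul(toolrot(g,0,s))),env.inverse_kinematics([.51,.186-.06,.2],eul(toolrot(sy,.37,s))))
s=-1
env.move_straight([.60,-.185,.36],rate=.25)
env.goto(list(r.x[:2])+[.29],eul(toolrot(g,0,s))); env.gripper_to(.6); env.dwell(.2)
f=env.grab_frame("wrist"); cv2.imwrite("pics/w2.png",f["image"]); pickle.dump(f,open("w2.pkl","wb"))
for t in("gauge","gauge_grip"):
    print(t,[(np.round(q["xyz"],4).tolist(),round(q["score"],2),np.round(proj(f,q["xyz"]))) for q in env.search_frame(f,t)])
print("grip exp",proj(f,[*r.x[:2],.218]),env.read_state()["clock"])
E
```

```text
[ 5.14623500e-01 -1.93468492e-01 -1.74932514e-01 -2.20149938e-03
  3.71892399e-01  1.55615484e+01  8.23795488e+00]
[[-0.2 -0.3]
 [ 0.6 -0.1]
 [-0.4  0.9]
 [-0.8  0.9]
 [ 0.2 -0.5]
 [ 0.2 -0.4]
 [ 0.1  0.5]
 [-0.1  0.2]
 [ 0.3 -0.8]]
1 [ -3.70603265  12.05111396  -2.58618906   0.         -75.36269698
 173.68313791] [ 20.17732346  10.31722228 -14.6084073  -21.40128672 -54.5845993
 156.21805796]
-1 [ -3.70603265  12.05111396  -2.58618906   0.         -75.36269698
  -6.31686209] [ 20.17732346  10.31722228 -14.6084073  -21.40128672 -54.5845993
 -23.78194204]
gauge [([0.6397, -0.2059, 0.1237], 0.83, array([149., 203.])), ([0.5226, -0.2037, 0.1726], 0.82, array([268., 195.])), ([0.47, -0.3279, 0.1154], 0.81, array([304.,  35.])), ([0.4041, -0.196, 0.1724], 0.65, array([415., 179.]))]
gauge_grip [([0.4661, -0.3277, 0.1131], 0.95, array([308.,  35.])), ([0.4082, -0.1925, 0.1739], 0.92, array([411., 185.])), ([0.5169, -0.2052, 0.1703], 0.81, array([275., 192.])), ([0.6411, -0.2068, 0.1283], 0.61, array([146., 204.]))]
grip exp (np.float64(280.0821291092042), np.float64(220.58245374486418)) 7.9083
```

View pics/w2.png

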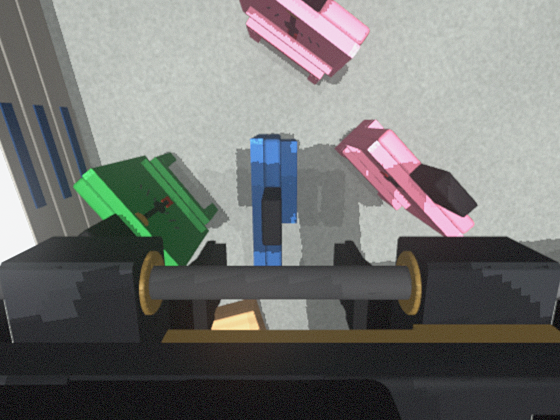

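```bash
python3 - <<'E'
from h import *
g=-.175; rot=eul(toolrot(g,0,-1)); x,y=.520,-.194
env.move_straight([x,y,.29],rotation=rot,rate=.1)
print(env.move_straight([x,y,.179],rate=.12,force_limit=8))
F0=env.read_state()["force"]
env.gripper_to(0,55); s=env.read_state(); print("open mm",s["opening"]*87,s["finger_force"],s["force"]-F0,s["wrist_torque"])
env.move_straight([x,y,.31],rate=.1); env.dwell(.3)
s=env.read_state(); print(s["force"]-F0,s["opening"]*87,s["clock"])
f=env.grab_frame("top")
for r in env.trace(f,"stud")[:1]:
    m=r["mask"].astype(np.uint8); im=f["image"]
    hsv=cv2.cvtColor(im,cv2.COLOR_BGR2HSV); cv2.imwrite("pics/stud.png",cv2.resize(im[180:305,170:255],None,fx=4.5,fy=4.5,interpolation=cv2.INTER_CUBIC))
f=env.grab_frame("side"); cv2.imwrite("pics/side1.png",cv2.resize(f["image"][60:360,180:560],None,fx=2,fy=2))
E
```

```text
False
open mm 13.798398743994621 54.97927668504417 [ 0.64643252 -0.10285975  1.1294288 ] [-0.00842558  0.00173112 -0.0173806 ]
[ 0.30962599 -0.91154815 -2.96676126] 13.505942032247981 11.725
```

View pics/stud.png

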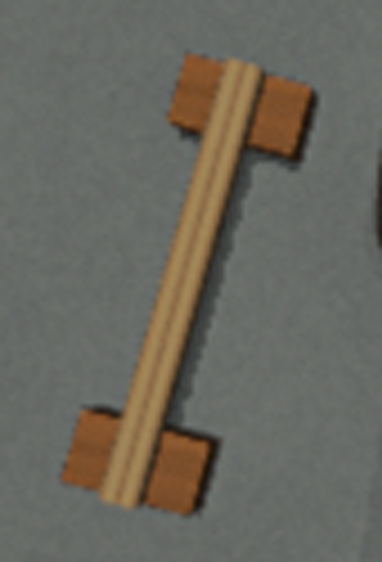

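View pics/side1.png

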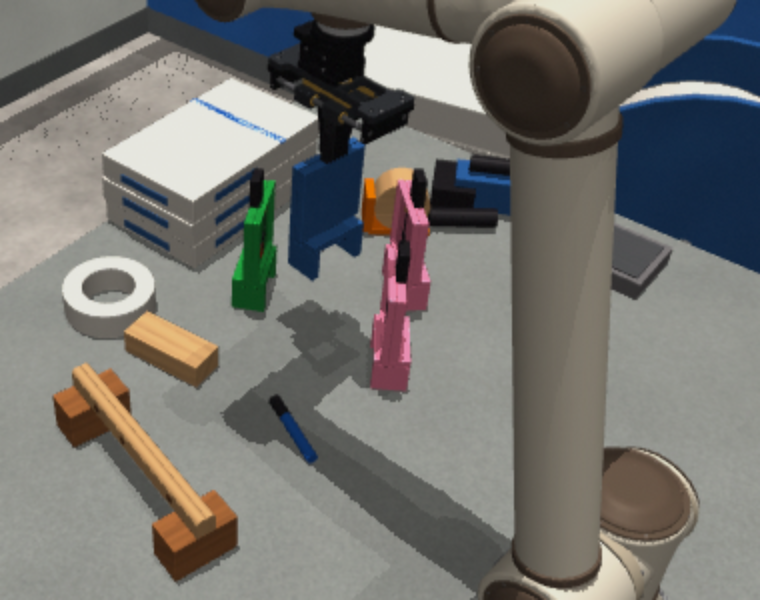

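```bash
python3 - <<'E'
from h import *
import pickle
w=pickle.load(open("w1.pkl","rb"))
# pointer angle check on dial plane
g=-.175; n=np.array([np.cos(g),np.sin(g),0]); o=np.array([.5146,-.1935,-.002])
def dial(c):
    p,d=ray(w,*(np.array(c)/4+[230,130])); X=p+d*((n@(o-p)+.0155)/(n@d)); return (X-o)@[-np.sin(g),np.cos(g),0],X[2]
P=dial((277,322))
for c in((268,190),(272,250),(362,147)):
    q=dial(c); print(np.round(P,4),np.round(q,4),np.arctan2(-(q[0]-P[0]),P[1]-q[1]),np.hypot(q[0]-P[0],q[1]-P[1]))
f=env.grab_frame("top")
c=lambda u,v:onz(f,170+u/4.5,180+v/4.5,.088)[:2]
A,B=c(119,503),c(246,62); d=B-A; yaw=np.arctan2(d[1],d[0]); C=(A+B)/2
print("rail",A,B,np.linalg.norm(d),np.degrees(yaw),C)
rot=eul(toolrot(yaw,0,-1))
env.move_straight([*C,.31],rotation=rot,rate=.13); 
env.move_straight([*C,.24],rate=.1); env.dwell(.6)
F0=env.read_state(); print(F0["force"],F0["wrist_torque"])
t=env.move_straight([*C,.212],rate=.02,force_limit=4); s=env.read_state()
print(t,s["position"],s["force"]-F0["force"],s["wrist_torque"]-F0["wrist_torque"],s["clock"])
np.savez("rail.npz",C=C,yaw=yaw,F0=F0["force"],z=s["position"][2])
f=env.grab_frame("side"); cv2.imwrite("pics/side2.png",cv2.resize(f["image"][120:380,150:450],None,fx=2.3,fy=2.3,interpolation=cv2.INTER_CUBIC))
E
```

```text
[-1.000e-04  1.574e-01] [0.0007 0.108 ] -0.015299365344152247 0.04943440168567207
[-1.000e-04  1.574e-01] [0.0003 0.1315] -0.01626439912471596 0.025919720451748843
[-1.000e-04  1.574e-01] [-0.0279  0.0865] 0.37378436580262286 0.07613434708190585
rail [0.36730108 0.22506843] [0.65743319 0.15107276] 0.2994194403004575 -14.3077732494955 [0.51236713 0.1880706 ]
[ 0.8347549   0.08971376 -3.96431573] [0.01456981 0.07665896 0.01430511]
True [0.51229778 0.18798385 0.22391116] [-1.39030639  0.34202499  9.35218421] [ 0.03414647  0.10622784 -0.05241019] 17.3167
```

View pics/side2.png

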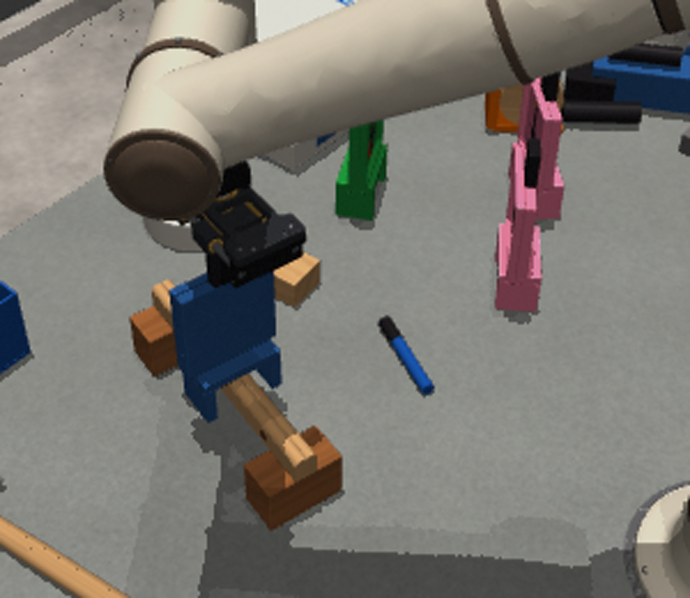

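```bash
python3 - <<'E'
from h import *
import pickle
w=pickle.load(open("w1.pkl","rb")); g=-.175; n=np.array([np.cos(g),np.sin(g),0]); o=np.array([.5146,-.1935,-.002])
def dial(u,v,dx=.0155):
    p,d=ray(w,u,v); X=p+d*((n@(o-p)+dx)/(n@d)); return np.array([(X-o)@[-np.sin(g),np.cos(g),0],X[2]])
b,gr,r=[w["image"][:,:,i].astype(int) for i in range(3)]
V,U=np.mgrid[:420,:560]
box=(U>255)&(U<340)&(V>155)&(V<218)
wr=np.clip(r-np.maximum(gr,b)-40,0,100)*(box)
red=((U*wr).sum()/wr.sum(),(V*wr).sum()/wr.sum())
wg=np.clip(np.minimum(r,gr)-b-20,0,60)*(box&(V>198)); gold=((U*wg).sum()/wg.sum(),(V*wg).sum()/wg.sum())
pl=[]
for v in range(183,206):
    k=np.clip(110-gr[v,288:308],0,80); 
    if k.sum()>40: pl.append(dial((np.arange(288,308)*k).sum()/k.sum(),v))
pl=np.array(pl); s=np.polyfit(pl[:,1],pl[:,0],1)
P=dial(*gold); Q=dial(*red)
P0=np.array([np.polyval(s,.158),.158])
print("red",red,Q,"gold",gold,P,"pointer lean",np.arctan(s[0]),P0)
for A in(P,P0): print(np.arctan2(A[0]-Q[0],A[1]-Q[1]),np.hypot(*(A-Q)))
E
```

```text
red (np.float64(319.44969850841005), np.float64(166.89241510631547)) [-0.02660638  0.08692634] gold (np.float64(298.59974984365226), np.float64(209.82926829268294)) [0.00056185 0.15653777] pointer lean -0.0011699001032506255 [0.00055483 0.158     ]
0.3721026706140428 0.07472525769671771
0.36502938567131876 0.07608677106402088
```

```bash
cat > rock.py <<'E'
from h import *
D=np.load("rail.npz"); C,yaw,F0=D["C"],float(D["yaw"]),D["F0"]; H=float(D["z"])-.0898
ey=np.array([-np.sin(yaw),np.cos(yaw),0]); ez=np.array([0,0,1.])
def tcp(phi,dz=0):
    n=-np.sin(phi)*ey+np.cos(phi)*ez; t=np.cos(phi)*ey+np.sin(phi)*ez
    return np.array([*C,0])-.006*ey+.082*ez+.0075*n+.006*t+H*n+dz*ez
def push(): s=env.read_state(); return s["force"]-F0
def regulate(phi,dz,lo=2.5,hi=8):
    for _ in range(6):
        F=push()[2]
        if F<lo: dz-=.0003
        elif F>hi: dz+=.0003
        else: break
        env.move_straight(tcp(phi,dz),rate=.01)
    return dz
E
python3 - <<'E'
from rock import *
dz=0
for phi in np.linspace(.045,.367,9):
    env.move_straight(tcp(phi,dz),rotation=eul(toolrot(yaw,phi,-1)),rate=.03)
    dz=regulate(phi,dz); s=env.read_state()
    print(round(phi,3),round(dz*1e3,2),np.round(push(),1),np.round(s["wrist_torque"],2),round(s["clock"],2))
    if np.linalg.norm(push())>25 or s["clock"]>38: print("stop");break
f=env.grab_frame("side"); cv2.imwrite("pics/side3.png",cv2.resize(f["image"][160:360,160:360],None,fx=3,fy=3,interpolation=cv2.INTER_CUBIC))
import pickle; pickle.dump(f,open("s3.pkl","wb"))
print(R.from_euler('xyz',s["tool_rot"],degrees=True).as_matrix()[:,2],s["opening"]*87,dz)
E
```

```text
0.045 0.0 [-2.5  0.2  3.9] [-0.15  0.79  0.04] 17.72
0.085 -0.9 [-2.2 -1.2  3.7] [-0.64  0.66  0.05] 18.81
0.126 -0.9 [-2.2  0.3  3.3] [-0.31  0.62  0.06] 19.15
0.166 -0.9 [-1.8  0.6  3.4] [-0.28  0.57  0.12] 19.49
0.206 -0.9 [-1.   0.5  2.9] [-0.61  0.41  0.05] 19.83
0.246 -1.5 [-2.7 -2.9  2.8] [-1.26  0.75  0.08] 20.68
0.286 -1.8 [-1.8 -1.6  4. ] [-1.22  0.72  0.05] 21.27
0.327 -1.8 [-1.3 -0.1  2.6] [-0.91  0.61  0.1 ] 21.61
0.367 -1.8 [-0.7 -0.1  2.5] [-1.24  0.34  0.  ] 21.95
[ 0.08875824  0.34705653 -0.93363469] 13.320480196477341 -0.0017999999999999997
```

View pics/side3.png

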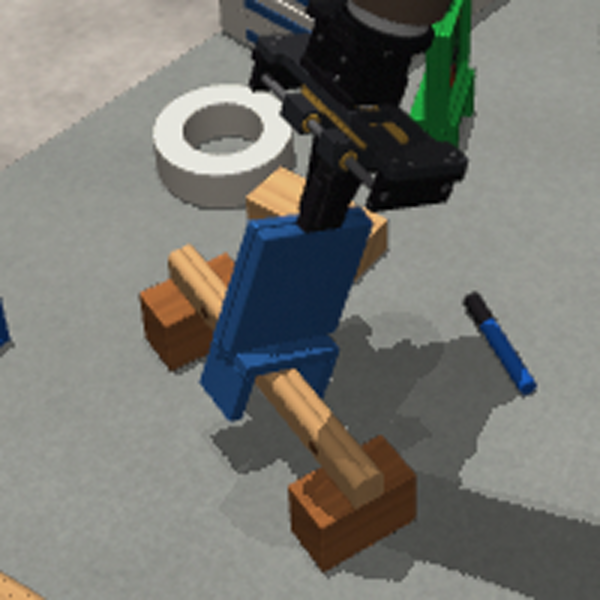

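```bash
cat > sil.py <<'E'
from rock import *
from scipy.optimize import minimize
def fit(f,img,u0,v0,k,phi):   # img: k-times upsampled crop starting at (u0,v0)
    b,g,r=[img[:,:,i].astype(int) for i in range(3)]
    M=((b-r>25)&(b-r>.3*b)).astype(np.uint8)
    n,l,st,_=cv2.connectedComponentsWithStats(M); M=(l==1+np.argmax(st[1:,4])).astype(np.uint8)*255
    M=cv2.GaussianBlur(M,(0,0),2).astype(float)
    def draw(p):
        lean,dx,dy,dz,o=p; I=np.zeros(M.shape,np.uint8)
        Rg=(R.from_euler('z',yaw)*R.from_euler('x',lean)).as_matrix()
        n_=Rg[:,2]; T=tcp(phi)-n_*(H+.045)+np.array([dx,dy,dz])/1e3
        for (x0,x1,y0,y1,z0,z1) in((-12+o,12+o,-55,55,57,172),(-25,25,-47,47,45,57),(-25,25,35,47,0,45),(-25,25,-47,-35,0,45)):
            c=np.array([(x,y,z) for x in(x0,x1) for y in(y0,y1) for z in(z0,z1)])/1e3@Rg.T+T
            q=(np.array([proj(f,a) for a in c])+.5-[u0,v0])*k-.5
            cv2.fillConvexPoly(I,np.round(cv2.convexHull(q.astype(np.float32))*16).astype(np.int32),255,shift=4)
        return I
    rest=((b+g+r>330)|(b<90)).astype(bool)
    J=lambda p:np.abs(cv2.GaussianBlur(draw(p),(0,0),2)-M).mean()+.02*sum((np.array(p[1:4])/4)**2)*.3
    best=min((minimize(J,[phi+d,0,0,0,5],method='Nelder-Mead',options=dict(initial_simplex=np.array([[phi+d,0,0,0,5]]+[[phi+d+(i==0)*.05]+[4*(i==j) for j in(1,2,3)]+[5+(i==4)*3] for i in range(5)]),maxiter=400)) for d in(-.04,0,.04)),key=lambda r:r.fun)
    return best.x,best.fun
E
python3 - <<'E'
from sil import *
import pickle
f=pickle.load(open("s3.pkl","rb"))
print("lean now",fit(f,cv2.resize(f["image"][160:360,160:360],None,fx=3,fy=3,interpolation=cv2.INTER_CUBIC),160,160,3,.367))
print("upright",fit(f,cv2.imread("pics/side2.png"),150,120,2.3,.0))
E
```

```text
lean now (array([ 0.32848849,  6.12538515,  0.87403331, -4.41333539,  2.25209233]), np.float64(1.5054856775437864))
upright (array([-0.01532835,  3.25067464,  1.17892189, -0.05141436, -0.36103913]), np.float64(1.233698089460964))
```

```bash
python3 - <<'E'
from rock import *
f=env.grab_frame("wrist"); s=env.read_state(); print(s["clock"],push())
im=f["image"]
Rg=(R.from_euler('z',yaw)*R.from_euler('x',.366)).as_matrix(); n=Rg[:,2]
T0=s["position"]
for d in(0,-.04):
    Rd=(R.from_euler('z',yaw)*R.from_euler('x',.366+d)).as_matrix()
    G=T0-n*.001*(-19) # grasp point 19 behind TCP
    for nm,c in dict(topf=(17,-55,172),topb=(-7,-55,172),botf=(17,-55,57),botb=(-7,-55,57),legf=(25,-47,0),legb=(-25,-47,0),brb=(-25,-47,57),brf=(25,-47,57)).items():
        X=G+Rd@((np.array(c)-[0,0,198])/1e3); print(d,nm,np.round(proj(f,X),1))
cv2.imwrite("pics/w4.png",cv2.resize(im[0:260,150:410],None,fx=2.3,fy=2.3,interpolation=cv2.INTER_CUBIC))
import pickle; pickle.dump(f,open("w4.pkl","wb"))
E
```

```text
22.05 [-0.77539637 -0.82258998  2.2267959 ]
0 topf [244.3 145.1]
0 topb [294.9 145.1]
0 botf [258.5 135.8]
0 botb [289.  135.8]
0 legf [253.8 142. ]
0 legb [306.4 142.1]
0 brb [311.5 146.1]
0 brf [248.6 146. ]
-0.04 topf [243.8 143.2]
-0.04 topb [295.1 143.3]
-0.04 botf [258.3 128.5]
-0.04 botb [289.1 128.6]
-0.04 legf [253.5 133.6]
-0.04 legb [306.7 133.7]
-0.04 brb [311.9 139. ]
-0.04 brf [248.3 139. ]
```

View pics/w4.png

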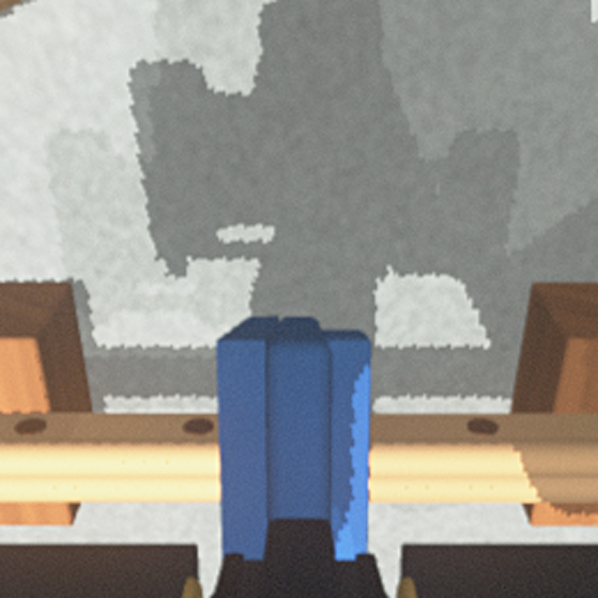

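```bash
python3 - <<'E'
from rock import *
phi=.367; dz=regulate(phi,-.0018,lo=4.5,hi=9); env.dwell(1.5)
F=push(); s=env.read_state(); print(dz,F,s["clock"],np.arccos(-R.from_euler('xyz',s["tool_rot"],degrees=True).as_matrix()[2,2]),s["opening"]*87,s["finger_force"])
f=env.grab_frame("wrist"); cv2.imwrite("pics/w5.png",f["image"])
b,g,r=[f["image"][:,:,i].astype(int) for i in range(3)]
M=(b-r>25)
for u in(255,270,280,285,300): print(u,np.nonzero(M[100:200,u])[0][:1]+100)
O=np.array([*C,0]); ex=np.array([np.cos(yaw),np.sin(yaw),0])
for nm,y,z in(("-y bot",-.013,.06),("-y top",-.013,.082),("+y top",.013,.082)): print(nm,proj(f,O+ex*.06+ey*y+ez*z))
E
```

```text
-0.0024 [-1.87866108 -2.46571796  9.50734002] 24.05 0.3672055964566008 13.686986486763699 54.98180240392685
255 [141]
270 [138]
280 [138]
285 [138]
300 [144]
-y bot (np.float64(214.55288111511996), np.float64(173.67678242317655))
-y top (np.float64(210.66965884489696), np.float64(186.19910572056293))
+y top (np.float64(213.89323381498866), np.float64(210.88453867024953))
```

```bash
python3 -c "
from h import *
print(env.read_state()['clock'],env.close_job())"
```

```text
the job is handed in; nothing more can be done
24.1 None
```

The job is handed in at 24.1 s on the robot clock: the blue gauge is still gripped and resting on the rail with about 9.5 N of contact, leaned 0.367 rad to match my measured mark (about 0.367 ± 0.01 rad). I could not see the dial in that pose, so the pointer standing on the mark is inferred from the tool angle and a wrist view showing no slip, though a rougher side-camera fit read about 0.02–0.04 rad less.

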